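Load the work pallet under the engraver's spring clips

TASK

Load the aluminium work pallet into the bench engraver: lift it by its leaning tab, lay it flat on the engraver's deck in front of the two spring clips with its raised front bar towards them, then slide it in along the deck until both clips have ridden up over the bar and snapped down behind it and the pallet is fully home against the end stop, square between the side rails. Do not drop or ram it, let the pallet alone lift the clips (keep the gripper off them), leave the other things on the bench where they are, and let go at the end.

Things in the scene. Friction and masses are not known exactly. Their poses are not given: they have to be found in the camera images.
- pallet: The work pallet: loose bare-aluminium plate 150 (its x) x 120 (its y) x 5 mm, about 0.4 kg, flat on the bench. Origin: centre of its underside, z up. From its middle (x = 0) rises a grip tab, a flat strip 8 mm thick, 100 mm wide (along y), 90 mm long, leaning back 30 degrees from vertical towards -x; upper edge at x = -45, z = 84 mm. Front edge (+x) carries a raised bar.
- pallet_tab (a point): The place to pinch: centre of the tab's thickness and width, 68 mm up along the tab from the plate's top (pallet frame x = -34, y = 0, z = 64 mm). Pinch the tab on its two broad faces, the tool in line with the tab, tilted 30 degrees.
- pallet_bar (a point): Middle of the top of the pallet's raised front bar, which runs the full 120 mm width from x = 62 to 75 mm, its top 11 mm above the pallet's underside. A thin brass blank lies just behind it.
- stage: The bench engraver, fixed: a grey deck 280 (its x) x 190 (its y) mm, top 30 mm above the bench. Origin under the deck's centre, on the bench; +x is the loading direction, away from the robot. At its far end are two sprung clips, an end stop and a gantry. When the pallet is home its origin is at x = 0, y = 0, z = 30 mm of this frame and the axes agree.
- stage_home (a point): Where the pallet's origin is when fully home: on the deck top, x = 0, y = 0 of the engraver. The pallet's front edge then touches the end stop.
- stage_mouth (a point): Where the pallet's origin is when it lies on the deck just in front of the clips, clear of them: on the deck top, 60 mm before home (x = -60 mm). From about x = -40 mm on, the front bar lifts the clips.
- stage_stop (a point): Middle of the top of the end stop's face, at x = 75 mm; the stop is 60 mm wide and 12 mm high above the deck. Two side rails, 9 mm high, run from x = -25 to 75 mm with inner faces 130 mm apart (5 mm of play each side of the pallet) and flare outward from there to x = -55 mm.
- stage_head (a point): Middle of the underside of the gantry's black spindle head, 120 mm above the bench; the head spans x = 79 to 109, y = +-25 mm, its thin steel nose hangs to 74 mm. Gantry posts at x = 110 to 134, y = +-84 mm; crossbar x = 107 to 137 mm, top 188 mm above the bench.
- clip_left (a joint): Angle of the left (+y) clip in rad: 0 at rest with no pallet, growing as its toe is lifted; about 0.14 with the toe on top of the pallet's bar, 0.035 once snapped down on the plate behind it. A 14 mm wide steel strip at y = +42 mm, hinged at x = 110 mm, 40 mm above the bench. Pushing the pallet under both takes up to about 15 N; they drop when it is 8 mm from home.
- clip_right (a joint): The same for the right clip, at y = -42 mm.
- clip_left_toe (a point): Lowest point of the left clip's rounded toe: x = 52 mm of the engraver, at rest 3 mm above the deck. From it a lip slopes up at 25 degrees towards the robot, to x = 22 mm, 17 mm above the deck.
- clip_right_toe (a point): The same for the right clip.
- bin: Bystander: a loose open grey plastic bin 150 x 110 x 60 mm, on the other side of the engraver from the pallet. Origin under its centre, as for all bystanders.
- wrench: Bystander: a loose wrench about 180 mm long lying flat.
- hammer: Bystander: a loose hammer about 220 mm long lying flat.
- tin: Bystander: a loose flat round steel tin, 70 mm across, 40 mm high.
- reel: Bystander: a loose cardboard ring 90 mm across, 25 mm high.
Mind the look-alikes: they are no part of the job. What is shaped like the pallet but purple is not meant.

How it is judged:
By the outcome, as a careful person would: the job done as asked, in the order asked, and still so for the second after the job is handed in, with the robot touching nothing.
It also fails if it takes over 51 s, if anything falls off the work surface, if the arm or the gripper's body presses on something with over 40 N, if the wrist force passes 120 N, or if a joint passes its speed limit or range.

ROBOT

A 6-joint arm with a two-finger parallel gripper is mounted at the origin on the work surface. World frame = base frame: x ahead of the robot, y to its left, z up, the work surface at z = 0. Lengths are in m, angles in degrees, forces in N, time in s.
With the tool pointing down it reaches from about 0.4 to 0.825 m from the base axis. Payload 7 kg.
Tool frame: the origin (TCP) lies on the centre line of the jaws, within the pads' length; the fingertips stand r.tip_reach ahead of it and the grasp point (between the pads) is the TCP (r.tip_reach is the distance from the TCP to the fingertips, in m); z points along the fingers, y is the line along which they close (so a half turn about z gives the same grasp; the last joint's range is limited). The gripper opens to 88 mm and grips with 3 to 60 N. Pads are 19 mm wide; open, the fingers measure 130 mm over their backs; the gripper's body (78 mm by 193 mm) begins 47 mm behind the grasp point.
Start: joints at [-58.207, 20.546, 0.682, 0, -70.136, -16.507], TCP at [0.178, -0.651, 0.246] pointing down, gripper open.
Joint ranges: [-176.03, 176.03], [-82.01, 121.73], [-58.28, 71.71], [-173.87, 95.51], [-174.79, -0.11], [-173.66, 173.66]. Speed limits (degrees/s): [136.94, 136.94, 172.46, 180, 180, 180].

INTERFACE

Orientations are given as [roll, pitch, yaw] about the fixed x, y, z axes, in that order (R = Rz(yaw) Ry(pitch) Rx(roll)).
In Python, from plant import sensors, cams, r gives the robot as it stands.
- The arm moves only by the tool drive_tool, never from a script. Its argument "rows" is a list of rows, each an object of numbers: "fingers": the gripper's target within -1 to 1 (fully open at 1, half-way at 0, shut at -1); "x", "y", "z": the shift along the tool's x, y, z in m; "spin": the turn about the tool's z in rad. A call has 1 to 10 rows; each row is the pose to reach, as a shift and turn from the pose commanded when the call began, along the tool's axes at that moment; what a row does not reach only later rows make up. A row lasts 1/8 s, in which the tool goes at most 62.5 mm and 10.7 degrees, less where a joint would pass 70% of its speed; a pose out of reach is approached as far as the arm can. A call with a gripper value outside its range is refused whole. The fingers move at their own pace and stop on an object; "newtons" is the grip in N (left out, the last holds). Time passes only in rows, so rows that repeat a pose let the fingers close. It gives the time, the measured TCP pose, the force, the opening and the grip force at its end, in the units of the state.
- sensors.get_state(): the state, without advancing time (a new reading comes with each control period).
- cams.capture(name): name is "scene" or "side" or "wrist"; returns a dict with "pixels" (384x512x3 uint8, red, green, blue), "intrinsics" (3x3 intrinsics, pixels), "eye" and "orientation" of the camera in the world; the wrist camera has in their place "T_tool_cam" (4x4, takes a point from camera to tool coordinates, whose origin is the TCP and whose axes are the flange's). Camera axes: x right, y up, looking along -z (the intrinsics and any distortion apply to the point x, -y, -z); pixel columns grow to the right and rows downward; lengths in m; the calibration is good to about 2 mm. A picture is of the moment at which its call begins: read the wrist's pose just before it. There is no depth.
- r.close_job(): hands the job in; it is judged then, once.
The state is a dict: "time_s": time; "joints": joint angles; "qd": joint speeds; "joint_torque": joint torques, N m; "tcp_pos": TCP position; "eef_rot": TCP orientation; "contact_force": force on the tool from outside, world axes, zero at the start; "moment": the same for the moment, N m; "gripper_width": finger opening in m; "gripper_force": force on a finger pad.
Only numpy, scipy, OpenCV 4.12 (cv2) and the standard library are available. Lean on these libraries where they do the work, as an engineer would, in place of code of your own. Each camera call takes 0.05 s, during which the arm holds its last target. There are 200 camera calls.

## Working session

There is one attempt and no reset: what is moved stays moved. The work goes in short steps, Python scripts to look and compute and a tool call to move; the robot and the scene stay as the last step left them, time stands still between calls to the robot, and variables do not carry over. Pictures are saved under pics/ and viewed, at most 10 in all, crops included, and the job is handed in when it is done.

Besides the shell and the picture viewer there is one more tool, called as name([rows], argument=value, ...), one row to a line, values as JSON. drive_tool: Moves the arm, as the interface text tells. Its arguments: {"type":"object","properties":{"rows":{"type":"array"},"newtons":{"type":"number"}},"required":["rows"]}

```bash
mkdir -p pics; cat > h.py <<'E'
import numpy as np, cv2
from scipy.spatial.transform import Rotation as R
from plant import sensors, cams, r
def cap(n,fn=None):
    s=sensors.get_state(); d=cams.capture(n)
    if fn: cv2.imwrite('pics/'+fn, d['pixels'][...,::-1])
    return s,d
E
python3 - <<'E'
from h import *
import pickle
o={}
for n in ['scene','side','wrist']:
    s,d=cap(n,n+'0.png'); o[n]=(s,d)
    print(n,{k:(np.round(v,4).tolist() if k!='pixels' else v.shape) for k,v in d.items()})
pickle.dump(o,open('o.pkl','wb'))
print(s, r.tip_reach)
a=np.hstack([o['scene'][1]['pixels'],o['side'][1]['pixels']])
E
```

```text
scene {'pixels': (384, 512, 3), 'intrinsics': [[472.0035, 0.0, 255.5597], [0.0, 472.0035, 193.2384], [0.0, 0.0, 1.0]], 'eye': [1.2326, 0.6511, 0.7513], 'orientation': [57.4612, -1.4007, 131.3824]}
side {'pixels': (384, 512, 3), 'intrinsics': [[377.3596, 0.0, 258.7261], [0.0, 377.3596, 196.5551], [0.0, 0.0, 1.0]], 'eye': [0.0662, 0.707, 0.7852], 'orientation': [50.1214, -0.2114, -150.221]}
wrist {'pixels': (384, 512, 3), 'intrinsics': [[283.7726, 0.0, 261.8301], [0.0, 283.7726, 191.98], [0.0, 0.0, 1.0]], 'T_tool_cam': [[0.0003, 0.9551, 0.2961, 0.0802], [1.0, -0.0001, -0.0006, 0.0], [-0.0005, 0.2961, -0.9551, -0.1387], [0.0, 0.0, 0.0, 1.0]]}
{'time_s': 0.1, 'joints': array([-5.82064064e+01,  2.05869493e+01,  6.40176297e-01, -1.70143411e-02,
       -7.01351426e+01, -1.65075064e+01]), 'qd': array([ 0.0208019 , -0.05301077,  0.12061308, -0.00309984,  0.03688275,
       -0.02167447]), 'joint_torque': array([-1.42232984e-03, -5.84163952e+01,  2.93753654e+01,  7.01563954e+00,
        1.02106258e-02, -5.25510745e-05]), 'tcp_pos': array([ 0.1778357 , -0.65074396,  0.24473169]), 'eef_rot': array([ 1.79916916e+02, -7.94137297e-03, -1.64719700e+02]), 'contact_force': array([ 0.97927613, -0.21011862, -0.46923206]), 'moment': array([ 0.03677161, -0.00963804,  0.05857551]), 'gripper_force': 0.0, 'gripper_width': 0.08772865315420113} 0.019
```

View pics/scene0.png

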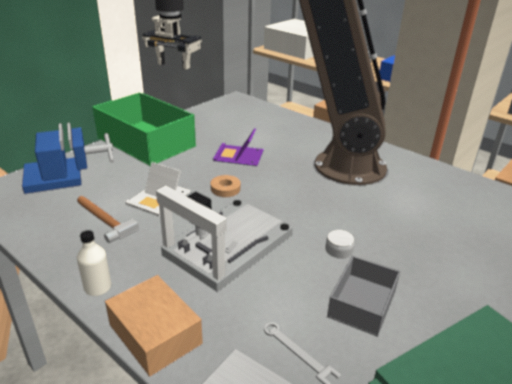

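View pics/side0.png

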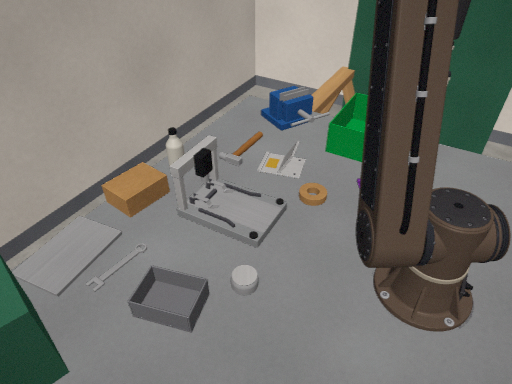

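Candidates for the pallet are the bare-aluminium plate with a tab at scene (158,195) / side (283,162), and the purple look-alike at scene (240,150). The flat plates at scene (245,370) and side (70,250) have no tab. By the description I choose the aluminium one and check it in a close crop.

```bash
python3 - <<'E'
from h import *
import pickle
o=pickle.load(open('o.pkl','rb'))
def crop(n,x,y,w,h,f):
    return cv2.resize(o[n][1]['pixels'][y:y+h,x:x+w],None,fx=f,fy=f,interpolation=cv2.INTER_CUBIC)
a=np.hstack([crop('scene',120,155,80,60,5),crop('side',250,130,80,60,5)])
b=np.hstack([crop('scene',150,180,160,120,2.5),crop('side',165,130,160,120,2.5)])
cv2.imwrite('pics/c1.png',np.vstack([a,b])[...,::-1])
E
```

```text
(no output)
```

View pics/c1.png

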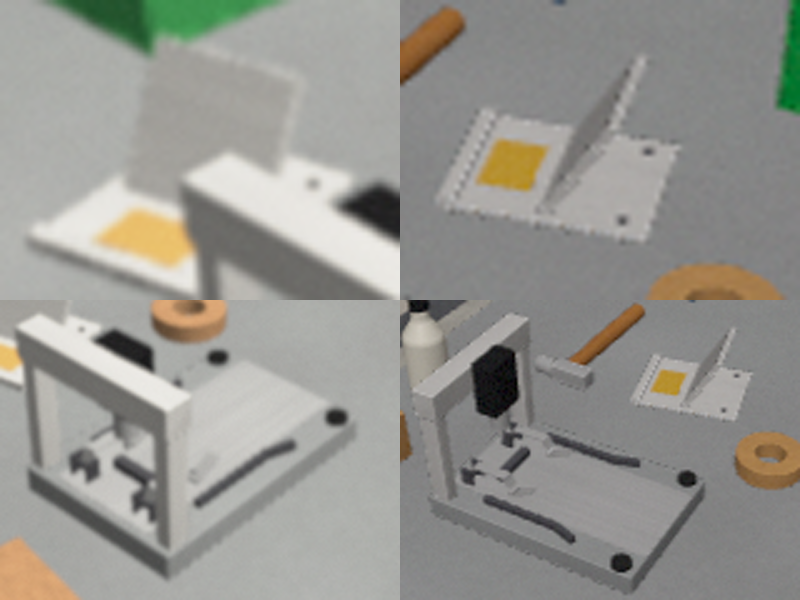

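The chosen one is bare aluminium with the brass blank behind its bar. Its front corners are at side px (266,152) and (257,171), its rear corners at (300,178) and (306,159), and the tab top at scene (151,162)–(180,170). Next I fit the poses.

```bash
cat >> h.py <<'E'
def proj(P,d,s=None):
    P=np.atleast_2d(np.asarray(P,float)); K=d['intrinsics']
    if 'eye' in d: Rc=R.from_euler('xyz',d['orientation'],degrees=True).as_matrix(); t=np.asarray(d['eye'])
    else:
        Rt=R.from_euler('xyz',s['eef_rot'],degrees=True).as_matrix(); T=np.asarray(d['T_tool_cam'])
        Rc=Rt@T[:3,:3]; t=Rt@T[:3,3]+s['tcp_pos']
    q=(P-t)@Rc; q=q*[1,-1,-1]
    u=q@np.asarray(K).T; return u[:,:2]/u[:,2:]
def place(p,P,z=0): # p=x,y,yaw deg
    return R.from_euler('z',p[2],degrees=True).apply(np.atleast_2d(P))+[p[0],p[1],z]
E
cat > fit.py <<'E'
from h import *
import pickle
from scipy.optimize import least_squares
o=pickle.load(open('o.pkl','rb'))
X,Y=.075,.06
pal=[('side',(X,-Y,.011),(266.6,151.6)),('side',(X,Y,0),(257.4,171.6)),('side',(-X,Y,0),(299.6,178)),('side',(-X,-Y,.005),(306,159.4)),('side',(-.045,-.05,.084),(299.2,141.2)),
('scene',(X,-Y,0),(126,202)),('scene',(-.045,-.05,.084),(151,162.2)),('scene',(-.045,.05,.084),(180,170.2))]
A,B=.14,.095
stg=[('side',(-A,-B,.03),(286.6,202.8)),('side',(-A,B,0),(257,242)),('side',(A,B,.03),(177,208.8)),
('scene',(A,-B,.03),(161.5,247.5)),('scene',(A,B,.03),(217.2,284)),('scene',(-A,B,.03),(292,230))]
def fit(m,p0):
    f=lambda p:np.concatenate([(proj(place(p,P),o[c][1])[0]-uv) for c,P,uv in m])
    s=least_squares(f,p0,loss='soft_l1'); return s.x,f(s.x).reshape(-1,2)
if __name__=='__main__':
    best={}
    for n,m in [('pal',pal),('stg',stg)]:
        c=[fit(m,[.6,-.2,a]) for a in (-90,0,90,180)]
        x,res=min(c,key=lambda v:abs(v[1]).sum()); best[n]=x
        print(n,np.round(x,4)); print(np.round(res,1).tolist())
    pickle.dump(best,open('pose.pkl','wb'))
E
python3 fit.py
```

```text
pal [ 0.5441 -0.3041 13.6124]
[[-0.1, -0.7], [0.1, -0.2], [-0.3, 0.7], [-0.1, -0.8], [-0.3, -1.0], [-0.5, 1.5], [1.3, -1.5], [0.6, -1.0]]
stg [ 0.5657 -0.002   1.658 ]
[[-0.6, -1.4], [-0.3, 6.6], [-2.4, -0.0], [-1.6, -1.1], [0.3, -1.1], [0.8, -4.3]]
```

```bash
cat > ov.py <<'E'
from fit import *
def wire(img,d,p,f,off,s=None,kind='stg',z=0,col=(255,0,0)):
    if kind=='stg':
        L=[[(-A,-B,h),(A,-B,h),(A,B,h),(-A,B,h),(-A,-B,h)] for h in (0,.03)]+[[(a,b,0),(a,b,.03)] for a in(-A,A) for b in (-B,B)]
        L+=[[(.107,-.098,.188),(.107,.098,.188),(.137,.098,.188),(.137,-.098,.188),(.107,-.098,.188)]]
        L+=[[(-.025,b,.039),(.075,b,.039)] for b in(-.065,.065)]+[[(.075,-.03,.042),(.075,.03,.042)]]
    else:
        L=[[(-X,-Y,0),(X,-Y,0),(X,Y,0),(-X,Y,0),(-X,-Y,0)],[(.062,-Y,.011),(X,-Y,.011),(X,Y,.011),(.062,Y,.011),(.062,-Y,.011)],[(0,-.05,.005),(-.045,-.05,.084),(-.045,.05,.084),(0,.05,.005)]]
    for l in L:
        q=(proj(place(p,l,z),d,s)-off+.5)*f
        cv2.polylines(img,[np.round(q*16).astype(np.int32)],False,col,1,cv2.LINE_AA,4)
def panel(d,x,y,w,h,f,items,s=None):
    im=cv2.resize(d['pixels'][y:y+h,x:x+w],None,fx=f,fy=f,interpolation=cv2.INTER_CUBIC).copy()
    for k,p,z in items: wire(im,d,p,f,np.array([x,y]),s,k,z,(255,0,0) if k=='stg' else (0,255,0))
    return im
E
python3 - <<'E'
from ov import *
b=pickle.load(open('pose.pkl','rb')); it=[('stg',b['stg'],0),('pal',b['pal'],0)]
a=np.hstack([panel(o['scene'][1],115,155,180,130,2.2,it)[:286],panel(o['side'][1],170,125,160,130,2.5,it)[:286,:400]])
c=np.hstack([panel(o['side'][1],170,135,125,100,3.1,it),panel(o['scene'][1],155,185,140,100,3.1,it)])
w=min(a.shape[1],c.shape[1],800)
cv2.imwrite('pics/c2.png',np.vstack([a[:,:w],c[:,:w]])[:600,:,::-1])
E
```

```text
(no output)
```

View pics/c2.png

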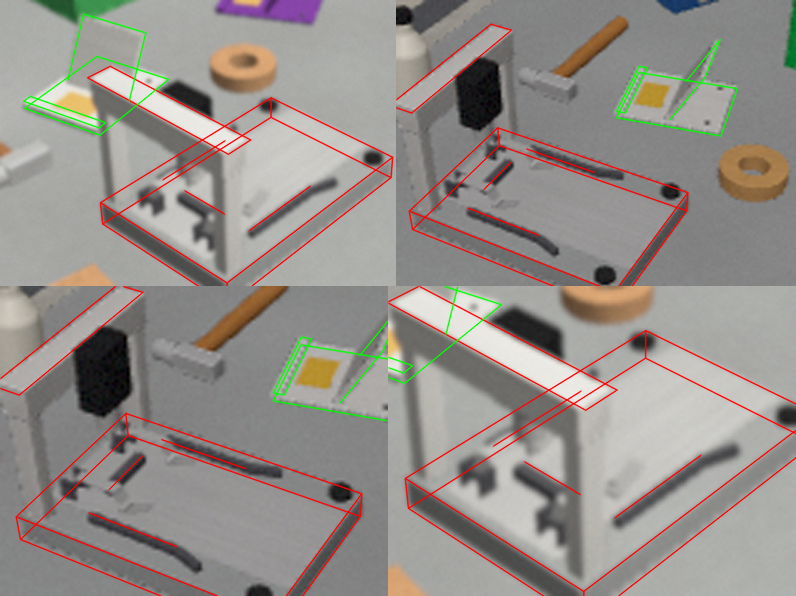

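The pallet fit is good and the stage fit is within a few mm. I'll refine the stage from the wrist camera. The documented moves only shift and spin, but the grasp calls for a 30° tilt, so I'll check what the drive accepts in free air.

drive_tool([
  {"x":0,"y":0,"z":0,"spin":0,"fingers":1,"pitch":0.05},
])

```text
invalid input
```

The tilt key is refused, so the tool stays vertical. Plan:
- Pinch only the top of the tab.
- Let the pallet hang nose-down, about 30°.
- Set its nose on the deck, then lower the rear by pivoting in the grip.
- Push horizontally with a firm grip.

First I move to a view of both objects.

```bash
cat >> h.py <<'E'
def delta(tgt,yaw,s=None):
    s=s or sensors.get_state(); Rt=R.from_euler('xyz',s['eef_rot'],degrees=True)
    d=Rt.inv().apply(np.array(tgt)-s['tcp_pos']); dy=(yaw-s['eef_rot'][2]+180)%360-180
    print('shift',np.round(d,4),'spin',round(-np.radians(dy),4),'pos',np.round(s['tcp_pos'],4),'rot',np.round(s['eef_rot'],2),'t',round(s['time_s'],2))
E
python3 -c "
from h import *
delta([.50,-.15,.36],-80)"
```

```text
shift [-0.4428  0.3983 -0.1147] spin -1.4786 pos [ 0.1778 -0.6508  0.2448] rot [ 1.7993e+02 -1.0000e-02 -1.6472e+02] t 0.15
```

drive_tool([
  {"x":-0.04,"y":0.04,"z":-0.02,"spin":-0.16,"fingers":1},
  {"x":-0.09,"y":0.08,"z":-0.03,"spin":-0.33},
  {"x":-0.13,"y":0.12,"z":-0.04,"spin":-0.49},
  {"x":-0.18,"y":0.16,"z":-0.05,"spin":-0.66},
  {"x":-0.22,"y":0.2,"z":-0.06,"spin":-0.82},
  {"x":-0.27,"y":0.24,"z":-0.07,"spin":-0.98},
  {"x":-0.32,"y":0.28,"z":-0.08,"spin":-1.15},
  {"x":-0.36,"y":0.32,"z":-0.1,"spin":-1.31},
  {"x":-0.4,"y":0.36,"z":-0.11,"spin":-1.48},
  {"x":-0.44,"y":0.4,"z":-0.115,"spin":-1.48},
])

```text
invalid input
```

drive_tool([
  {"x":0,"y":0,"z":0},
  {"x":0,"y":0,"z":0},
])

```text
invalid input
```

```bash
python3 - <<'E'
from ov import *
s,d=cap('wrist','w1.png'); o['w']=(s,d); pickle.dump(o,open('o.pkl','wb'))
print(s['tcp_pos'],s['eef_rot'],s['time_s'])
b=pickle.load(open('pose.pkl','rb'))
im=panel(d,0,0,512,384,1.5625,[('stg',b['stg'],0),('pal',b['pal'],0)],s)
cv2.imwrite('pics/w1o.png',im[:600,:,::-1])
E
```

```text
[ 0.17782982 -0.65079578  0.24483007] [ 1.79926463e+02 -6.09472470e-03 -1.64719125e+02] 0.15
```

View pics/w1o.png

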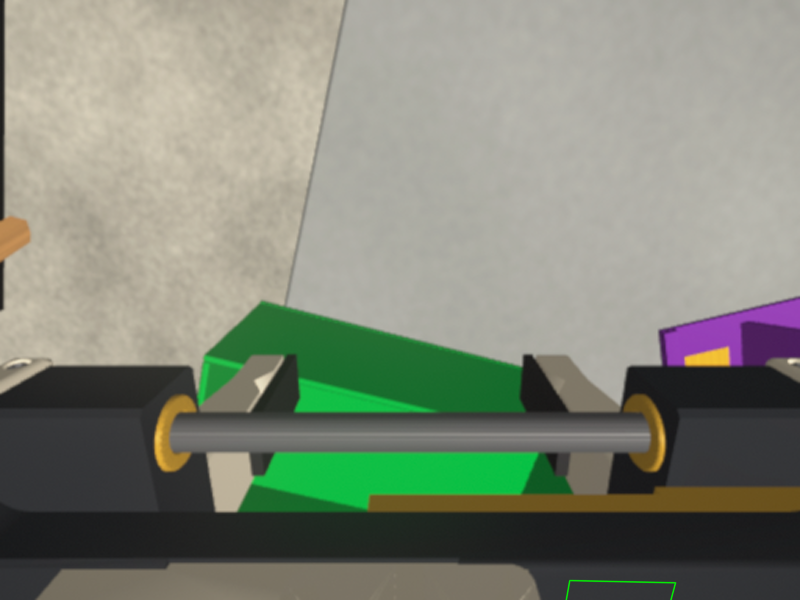

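Rows evidently need every key. The wrist image shows mostly floor, with the gripper filling rows below about 350/600, so the useful view is on the tool's +x side. I'll set the viewing pose to suit.

```bash
python3 -c "
from h import *
delta([.52,.02,.36],-80)"
```

```text
shift [-0.5068  0.5571 -0.1145] spin -1.4786 pos [ 0.1779 -0.6509  0.245 ] rot [ 179.95   -0.   -164.72] t 0.2
```

drive_tool([
  {"x":-0.05,"y":0.03,"z":-0.03,"spin":-0.16,"fingers":1},
  {"x":-0.1,"y":0.06,"z":-0.05,"spin":-0.33,"fingers":1},
  {"x":-0.15,"y":0.1,"z":-0.07,"spin":-0.49,"fingers":1},
  {"x":-0.2,"y":0.13,"z":-0.09,"spin":-0.66,"fingers":1},
  {"x":-0.25,"y":0.17,"z":-0.1,"spin":-0.82,"fingers":1},
  {"x":-0.3,"y":0.21,"z":-0.11,"spin":-0.98,"fingers":1},
  {"x":-0.35,"y":0.26,"z":-0.115,"spin":-1.15,"fingers":1},
  {"x":-0.4,"y":0.3,"z":-0.115,"spin":-1.31,"fingers":1},
  {"x":-0.45,"y":0.35,"z":-0.115,"spin":-1.48,"fingers":1},
  {"x":-0.48,"y":0.39,"z":-0.115,"spin":-1.48,"fingers":1},
])

```text
time_s: 1.45
tcp_pos: [0.5324, -0.1604, 0.3604]
eef_rot: [180.0, 0.0, -79.8]
contact_force: [0.5, -0.8, -0.1]
gripper_width: 0.0877
gripper_force: 0.0
```

drive_tool([
  {"x":-0.06,"y":-0.01,"z":0,"spin":0,"fingers":1},
  {"x":-0.12,"y":-0.015,"z":0,"spin":0,"fingers":1},
  {"x":-0.18,"y":-0.02,"z":0,"spin":0,"fingers":1},
  {"x":-0.18,"y":-0.02,"z":0,"spin":0,"fingers":1},
  {"x":-0.18,"y":-0.02,"z":0,"spin":0,"fingers":1},
])

```text
time_s: 2.08
tcp_pos: [0.5197, 0.0186, 0.3605]
eef_rot: [180.0, -0.0, -79.8]
contact_force: [-0.4, 0.0, -0.0]
gripper_width: 0.0874
gripper_force: 0.0
```

```bash
python3 - <<'E'
from ov import *
s,d=cap('wrist','w1.png'); o['w']=(s,d); pickle.dump(o,open('o.pkl','wb'))
print(s['tcp_pos'],s['eef_rot'],s['time_s'])
b=pickle.load(open('pose.pkl','rb'))
im=panel(d,0,0,512,384,1.5625,[('stg',b['stg'],0),('pal',b['pal'],0)],s)
cv2.imwrite('pics/w2o.png',im[:600,:,::-1])
E
```

```text
[0.51967223 0.01857917 0.36052649] [ 1.79992449e+02 -5.00475783e-03 -7.98453928e+01] 2.075
```

View pics/w2o.png

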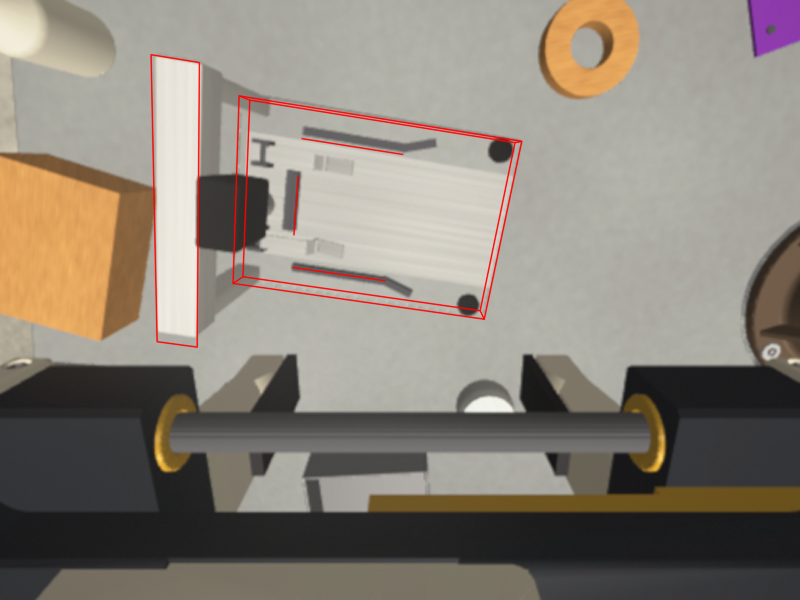

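The stage is clear here: the rails run (303,130)–(405,150) and (292,266)–(385,281), and the stop is near (295,200). The overlay is off by a few mm, so I enlarge for a refit.

```bash
python3 - <<'E'
from ov import *
s,d=o['w']
im=panel(d,175,70,120,125,4.8,[],s); im2=panel(d,285,70,46,125,4.8,[],s)
cv2.imwrite('pics/w2c.png',np.hstack([im,im2])[:600,:800,::-1])
E
```

```text
(no output)
```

View pics/w2c.png

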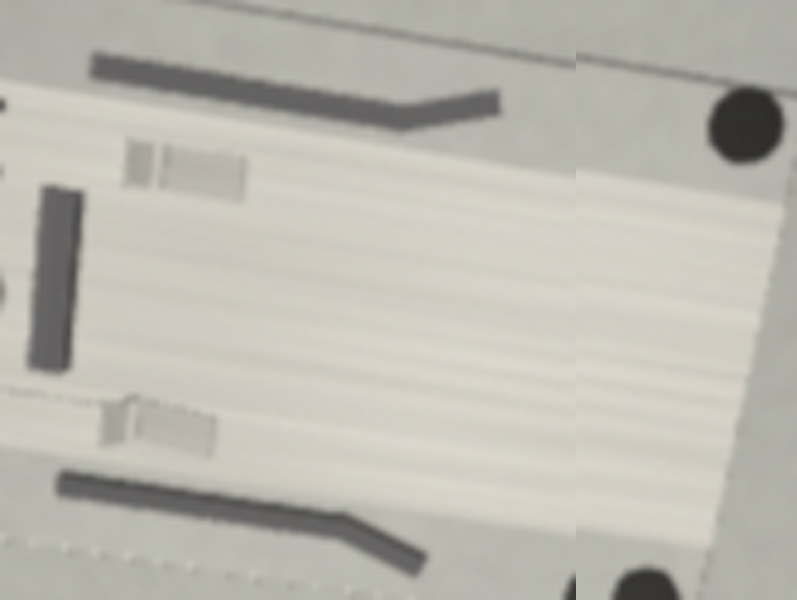

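```bash
cat > fit2.py <<'E'
from ov import *
c=lambda u,v:(u/4.8+174.6,v/4.8+69.6)
stw=[('w',(.075,-.065,.030),c(92,77)),('w',(-.025,-.065,.030),c(402,130)),('w',(.075,.065,.03),c(62,470)),('w',(-.025,.065,.03),c(345,515)),
('w',(.075,-.03,.03),c(84,192)),('w',(.075,.03,.03),c(71,370)),('w',(.022,-.049,.047),c(245,152)),('w',(.022,-.035,.047),c(243,202)),('w',(.022,.035,.047),c(217,413)),('w',(.022,.049,.047),c(212,458)),
('w',(-A,-B,.03),(331.3,89))]
if __name__=='__main__':
    def f(p):return np.concatenate([proj(place(p,P),o[k][1],o[k][0])[0]-uv for k,P,uv in stw])
    q=least_squares(f,[.566,0,1.7],loss='soft_l1'); print(np.round(q.x,4)); print(np.round(f(q.x).reshape(-1,2),1).tolist())
    b=pickle.load(open('pose.pkl','rb')); b['stg']=q.x; pickle.dump(b,open('pose.pkl','wb'))
    p=b['pal']
    print('tab top', place(p,[-.045,0,.083]), 'tab', place(p,[-.034,0,.064]))
E
python3 fit2.py
```

```text
[ 0.5655 -0.0046  1.2387]
[[0.5, 0.4], [-0.4, -0.1], [0.1, -0.3], [-0.1, -0.7], [0.2, -0.3], [-0.1, -0.0], [-0.0, 1.0], [-0.7, 0.0], [-0.4, 0.8], [-0.3, -0.1], [2.6, -0.4]]
tab top [[ 0.5004115 -0.3147059  0.083    ]] tab [[ 0.51110251 -0.31211703  0.064     ]]
```

Good fit, with residuals under 1 px on the rails and stop. Now a closer look at the pallet from above.

drive_tool([
  {"x":0.06,"y":0.01,"z":0.0,"spin":-0.06,"fingers":1},
  {"x":0.12,"y":0.02,"z":0.02,"spin":-0.06,"fingers":1},
  {"x":0.18,"y":0.035,"z":0.05,"spin":-0.06,"fingers":1},
  {"x":0.24,"y":0.045,"z":0.08,"spin":-0.06,"fingers":1},
  {"x":0.256,"y":0.046,"z":0.08,"spin":-0.06,"fingers":1},
  {"x":0.256,"y":0.046,"z":0.08,"spin":-0.06,"fingers":1},
])

```text
time_s: 2.88
tcp_pos: [0.518, -0.2452, 0.2791]
eef_rot: [179.9, 0.0, -76.8]
contact_force: [0.2, 0.7, 0.3]
gripper_width: 0.0871
gripper_force: 0.0
```

```bash
python3 - <<'E'
from ov import *
s,d=cap('wrist','w3.png'); o['w3']=(s,d); pickle.dump(o,open('o.pkl','wb'))
print(s['tcp_pos'],s['eef_rot'],s['time_s'])
b=pickle.load(open('pose.pkl','rb'))
print(np.round(proj(place(b['pal'],[0,0,0]),d,s)))
im=panel(d,140,50,260,180,3,[('pal',b['pal'],0)],s)
cv2.imwrite('pics/w3o.png',im[:600,:800,::-1])
E
```

```text
[ 0.51799227 -0.24523121  0.27912689] [ 1.79857596e+02  4.15562266e-02 -7.68029010e+01] 2.875
[[253. 116.]]
```

View pics/w3o.png

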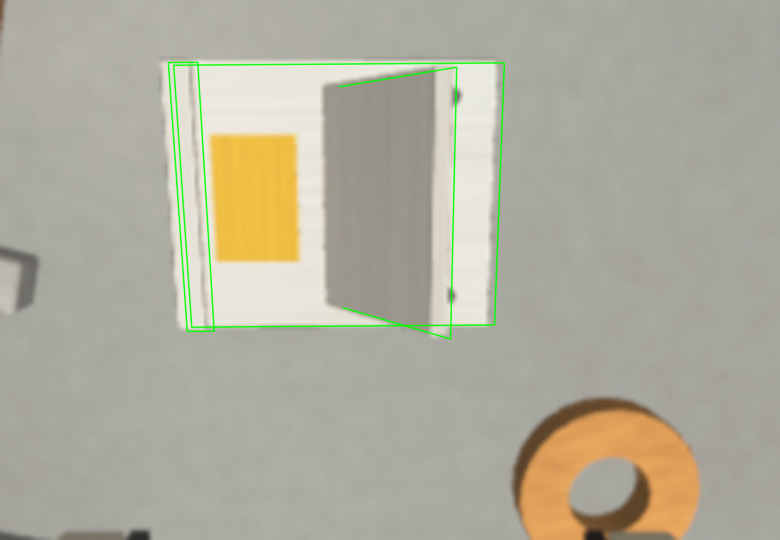

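The image shows the pallet about 3 mm further towards +x than the overlay. I refit from this view: front corners (162,62), (182,328), rear (497,60), (488,324), tab top (436,68), (430,333).

```bash
cat > fit3.py <<'E'
from fit2 import *
c=lambda u,v:(u/3+139.7,v/3+49.7)
pw=[('w3',(X,-Y,.011),c(162,62)),('w3',(X,Y,.011),c(182,328)),('w3',(-X,-Y,.005),c(497,60)),('w3',(-X,Y,.005),c(488,324)),('w3',(-.0415,-.05,.085),c(436,68)),('w3',(-.0415,.05,.085),c(430,333))]
if __name__=='__main__':
    def f(p):return np.concatenate([proj(place(p,P),o[k][1],o[k][0])[0]-uv for k,P,uv in pw])
    q=least_squares(f,[.544,-.304,13.6],loss='soft_l1'); print(np.round(q.x,4)); print(np.round(f(q.x).reshape(-1,2),1).tolist())
    b=pickle.load(open('pose.pkl','rb')); b['pal']=q.x; pickle.dump(b,open('pose.pkl','wb'))
    t=place(q.x,[-.041,0,0])[0]; print(t); delta([t[0],t[1],.12],q.x[2]-90)
E
python3 fit3.py
```

```text
[ 0.5475 -0.3037 13.6479]
[[-0.8, -0.4], [-0.9, 0.6], [0.2, -0.1], [0.0, 0.3], [0.3, -1.0], [0.8, 1.5]]
[ 0.50764356 -0.31334225  0.        ]
shift [0.065  0.0261 0.1598] spin -0.0066 pos [ 0.5184 -0.2441  0.2798] rot [ 1.7992e+02  2.0000e-02 -7.6730e+01] t 2.92
```

drive_tool([
  {"x":0.04,"y":0.015,"z":0.03,"spin":0,"fingers":1},
  {"x":0.065,"y":0.026,"z":0.08,"spin":0,"fingers":1},
  {"x":0.065,"y":0.026,"z":0.13,"spin":0,"fingers":1},
  {"x":0.065,"y":0.026,"z":0.165,"spin":0,"fingers":1},
  {"x":0.065,"y":0.026,"z":0.185,"spin":0,"fingers":1},
  {"x":0.065,"y":0.026,"z":0.193,"spin":0,"fingers":1},
  {"x":0.065,"y":0.026,"z":0.193,"spin":0,"fingers":1},
])

```text
time_s: 3.8
tcp_pos: [0.5095, -0.311, 0.0879]
eef_rot: [-180.0, -0.0, -76.5]
contact_force: [0.2, -0.4, -0.5]
gripper_width: 0.0876
gripper_force: 0.0
```

drive_tool([
  {"x":0,"y":0,"z":0,"spin":0,"fingers":-0.4},
  {"x":0,"y":0,"z":0,"spin":0,"fingers":-0.4},
  {"x":0,"y":0,"z":0,"spin":0,"fingers":-0.5},
  {"x":0,"y":0,"z":0,"spin":0,"fingers":-0.5},
  {"x":0,"y":0,"z":0,"spin":0,"fingers":-0.5},
], newtons=20)

```text
time_s: 4.42
tcp_pos: [0.5093, -0.3111, 0.0876]
eef_rot: [-180.0, -0.0, -76.5]
contact_force: [-0.2, -0.3, 0.3]
gripper_width: 0.0431
gripper_force: 0.0
```

drive_tool([
  {"x":0,"y":0,"z":0,"spin":0,"fingers":-0.6},
  {"x":0,"y":0,"z":0,"spin":0,"fingers":-0.6},
  {"x":0,"y":0,"z":0,"spin":0,"fingers":-0.6},
  {"x":0,"y":0,"z":0,"spin":0,"fingers":-1},
  {"x":0,"y":0,"z":0,"spin":0,"fingers":-1},
  {"x":0,"y":0,"z":0,"spin":0,"fingers":-1},
], newtons=20)

```text
time_s: 5.18
tcp_pos: [0.5089, -0.311, 0.0875]
eef_rot: [180.0, 0.0, -76.5]
contact_force: [-3.0, 0.1, 1.1]
gripper_width: 0.015
gripper_force: 18.2
```

drive_tool([
  {"x":0,"y":-0.003,"z":-0.004,"spin":0,"fingers":-1},
  {"x":0,"y":-0.008,"z":-0.01,"spin":0,"fingers":-1},
  {"x":0,"y":-0.015,"z":-0.019,"spin":0,"fingers":-1},
  {"x":0,"y":-0.024,"z":-0.027,"spin":0,"fingers":-1},
  {"x":0,"y":-0.033,"z":-0.035,"spin":0,"fingers":-1},
  {"x":0,"y":-0.033,"z":-0.035,"spin":0,"fingers":-1},
], newtons=20)

```text
time_s: 5.92
tcp_pos: [0.5425, -0.3033, 0.1236]
eef_rot: [-179.9, -0.1, -76.4]
contact_force: [-3.9, -2.3, 4.1]
gripper_width: 0.0092
gripper_force: 19.4
```

```bash
python3 - <<'E'
from ov import *
s,d=cap('side'); s2,d2=cap('scene')
print(np.round(s['contact_force'],2),np.round(s['moment'],2),s['gripper_width'])
f=lambda d,x,y,w,h,k:cv2.resize(d['pixels'][y:y+h,x:x+w],None,fx=k,fy=k,interpolation=cv2.INTER_CUBIC)
cv2.imwrite('pics/l1.png',np.hstack([f(d,235,90,100,110,4),f(d2,110,100,100,110,4)])[...,::-1])
E
```

```text
[-3.94 -2.34  4.11] [-0.63  1.37 -0.01] 0.00921945332946959
```

View pics/l1.png

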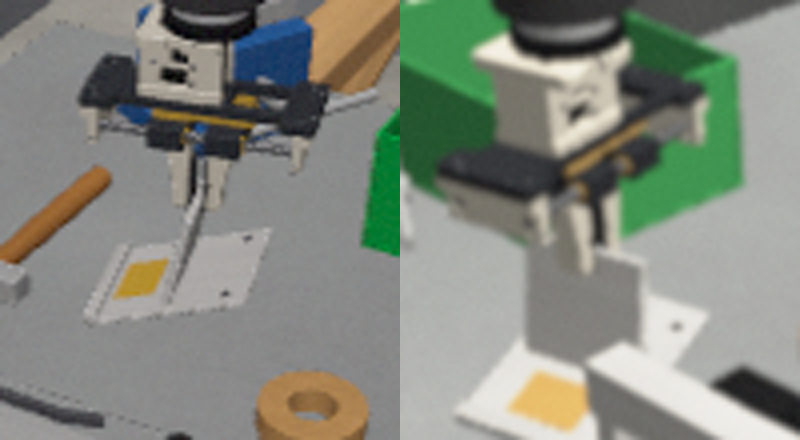

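The pallet's rear is up, its nose is still on the bench, and the tab is turning flush in the jaws (width 9 mm). I continue the lift.

drive_tool([
  {"x":0,"y":-0.008,"z":-0.006,"spin":0,"fingers":-1},
  {"x":0,"y":-0.016,"z":-0.012,"spin":0,"fingers":-1},
  {"x":0,"y":-0.02,"z":-0.022,"spin":0,"fingers":-1},
  {"x":0,"y":-0.02,"z":-0.035,"spin":0,"fingers":-1},
  {"x":0,"y":-0.02,"z":-0.055,"spin":0,"fingers":-1},
  {"x":0,"y":-0.02,"z":-0.08,"spin":0,"fingers":-1},
  {"x":0,"y":-0.02,"z":-0.1,"spin":0,"fingers":-1},
  {"x":0,"y":-0.02,"z":-0.11,"spin":0,"fingers":-1},
  {"x":0,"y":-0.02,"z":-0.11,"spin":0,"fingers":-1},
], newtons=25)

```text
time_s: 7.15
tcp_pos: [0.561, -0.2986, 0.2332]
eef_rot: [-179.9, -0.0, -76.5]
contact_force: [-0.6, -0.7, -4.2]
gripper_width: 0.0077
gripper_force: 24.9
```

```bash
python3 - <<'E'
from ov import *
s,d=cap('wrist','w4.png'); s2,d2=cap('side','s4.png'); _,d3=cap('scene','sc4.png')
o['w4']=(s,d);o['s4']=(s2,d2);o['c4']=(s2,d3); pickle.dump(o,open('o.pkl','wb'))
print(np.round(s['contact_force'],2),np.round(s['moment'],2),s['gripper_width'],s['tcp_pos'],s['eef_rot'])
b=pickle.load(open('pose.pkl','rb'))['stg']
t=place(b,[-.063,0,0])[0]; print(t); delta([t[0],t[1],.23],b[2]-90)
E
```

```text
[-0.56 -0.71 -4.24] [-0.01  0.15 -0.02] 0.007700544005743951 [ 0.56095554 -0.29856475  0.23317475] [-1.79928708e+02 -1.98390098e-02 -7.64756616e+01]
[ 0.50254923 -0.00600097  0.        ]
shift [-0.2978 -0.0122  0.0018] spin 0.2142 pos [ 0.5602 -0.2984  0.2315] rot [ 1.7992e+02  6.0000e-02 -7.6490e+01] t 7.3
```

It hangs flush with its full weight of 4.2 N and jaw width 7.7 mm. Now I carry it over the mouth.

drive_tool([
  {"x":-0.02,"y":0,"z":0,"spin":0.02,"fingers":-1},
  {"x":-0.055,"y":0,"z":0,"spin":0.05,"fingers":-1},
  {"x":-0.095,"y":-0.003,"z":0,"spin":0.08,"fingers":-1},
  {"x":-0.14,"y":-0.005,"z":0,"spin":0.11,"fingers":-1},
  {"x":-0.185,"y":-0.008,"z":0,"spin":0.14,"fingers":-1},
  {"x":-0.23,"y":-0.01,"z":0,"spin":0.17,"fingers":-1},
  {"x":-0.265,"y":-0.012,"z":0,"spin":0.2,"fingers":-1},
  {"x":-0.29,"y":-0.012,"z":0,"spin":0.214,"fingers":-1},
  {"x":-0.3,"y":-0.012,"z":0,"spin":0.214,"fingers":-1},
  {"x":-0.3,"y":-0.012,"z":0,"spin":0.214,"fingers":-1},
])

```text
time_s: 8.55
tcp_pos: [0.5021, -0.004, 0.2322]
eef_rot: [180.0, -0.0, -88.7]
contact_force: [-0.0, -0.2, -3.4]
gripper_width: 0.0076
gripper_force: 25.0
```

```bash
cat > yel.py <<'E'
from fit3 import *
def yellow(d,xr=None):
    h=cv2.cvtColor(d['pixels'],cv2.COLOR_RGB2HSV); m=cv2.inRange(h,(18,120,90),(30,255,255))
    n,l,st,c=cv2.connectedComponentsWithStats(m)
    return [(int(st[i,4]),np.round(c[i],1).tolist(),st[i,:4].tolist()) for i in np.argsort(-st[1:,4])[:4]+1 if st[i,4]>15]
E
python3 - <<'E'
from yel import *
for k in ['w3','scene','side']: print(k,yellow(o[k][1]))
for n in ['wrist','side','scene']:
    s,d=cap(n,n+'5.png'); print(n,yellow(d)); o[n+'5']=(s,d)
pickle.dump(o,open('o.pkl','wb'))
b=pickle.load(open('pose.pkl','rb'))['stg']
print(s['gripper_width'],np.round(s['contact_force'],1)); t=place(b,[-.063,0.002,0])[0]; delta([t[0],t[1],.23],b[2]-90)
p=pickle.load(open('pose.pkl','rb'))['pal']
# blank centre in pallet frame from w3 (z=5.5mm)
y=yellow(o['w3'][1])[0][1]
q=least_squares(lambda v:proj(place(p,[v[0],v[1],.006]),o['w3'][1],o['w3'][0])[0]-y,[.04,0]).x; print('blank',q)
# hang pose: rotate 30 about pallet y, predict blank for tab position s
def hang(s,Q,th=30,dy=-.002):
    c=np.array([-s*.5,0,.005+s*.866]); v=R.from_euler('y',th,degrees=True).apply(np.atleast_2d(Q)-c)
    yaw=S['eef_rot'][2]+90
    return R.from_euler('z',yaw,degrees=True).apply(v+[0,dy,0])+S['tcp_pos']
S=o['side5'][0]
for sv in (.085,.09,.095,.1):
  for th in (27,30,33): print(sv,th,[np.round(proj(hang(sv,[q[0],q[1],.006],th),o[k][1],S)[0],1).tolist() for k in ('wrist5','side5','scene5')])
E
```

```text
w3 [(3156, [388.8, 320.5], [237, 312, 275, 15]), (1157, [224.6, 115.3], [210, 95, 29, 42]), (1033, [482.7, 139.8], [462, 122, 42, 36]), (631, [108.6, 277.5], [99, 253, 26, 49])]
scene [(94, [149.8, 202.0], [141, 198, 17, 9]), (55, [228.1, 152.6], [223, 150, 11, 6])]
side [(94, [272.1, 162.6], [266, 158, 13, 10])]
wrist [(3602, [259.0, 320.4], [89, 312, 312, 15]), (2006, [228.6, 190.2], [210, 160, 37, 64]), (219, [238.1, 277.3], [236, 253, 6, 49]), (212, [285.8, 278.0], [283, 253, 6, 49])]
side [(61, [245.4, 134.4], [232, 130, 30, 10]), (33, [236.1, 187.4], [232, 183, 8, 8]), (28, [262.9, 129.8], [258, 128, 11, 6])]
scene [(236, [236.8, 200.7], [226, 192, 23, 18]), (50, [252.0, 129.8], [243, 124, 21, 12]), (18, [225.4, 153.8], [223, 152, 6, 4])]
0.007618860628972285 [ 1.4 -0.6 -4. ]
shift [-0.0008 -0.0002  0.0023] spin -0.0001 pos [ 0.5024 -0.0048  0.2323] rot [ 1.7998e+02 -2.0000e-02 -8.8770e+01] t 8.7
blank [-0.2380522   0.35166967]
0.085 27 [[510.1, 643.3], [252.1, 270.9], [427.5, 163.0]]
0.085 30 [[519.5, 667.9], [251.3, 266.6], [428.3, 158.9]]
0.085 33 [[528.9, 694.5], [250.2, 262.1], [429.0, 154.9]]
0.09 27 [[504.9, 632.6], [252.0, 272.6], [427.0, 165.0]]
0.09 30 [[514.1, 656.2], [251.3, 268.4], [427.8, 160.9]]
0.09 33 [[523.5, 681.8], [250.3, 264.1], [428.5, 156.9]]
0.095 27 [[499.9, 622.4], [251.9, 274.4], [426.4, 167.0]]
0.095 30 [[509.0, 645.1], [251.3, 270.3], [427.3, 162.9]]
0.095 33 [[518.3, 669.6], [250.5, 266.0], [428.1, 158.9]]
0.1 27 [[495.0, 612.6], [251.8, 276.1], [425.9, 169.0]]
0.1 30 [[504.1, 634.3], [251.3, 272.1], [426.8, 164.9]]
0.1 33 [[513.3, 657.9], [250.6, 267.9], [427.6, 160.8]]
```

```bash
cat >> yel.py <<'E'
def rect(d,x,y,hw=45):  # sub-pixel corners of the blank component containing about (x,y)
    h=cv2.cvtColor(d['pixels'],cv2.COLOR_RGB2HSV); m=cv2.inRange(h,(18,110,80),(30,255,255))
    n,l=cv2.connectedComponents(m); i=l[int(y),int(x)]
    cn=cv2.findContours((l==i).astype(np.uint8),0,2)[0][0][:,0].astype(float)
    return cn
def quad(d,x,y):
    cn=rect(d,x,y).astype(np.float32); hull=cv2.convexHull(cn)
    return cv2.approxPolyN(hull,4,ensure_convex=True).reshape(-1,2)
E
python3 - <<'E'
from yel import *
p=pickle.load(open('pose.pkl','rb'))['pal']
Q3=quad(o['w3'][1],224,115); Q5=quad(o['wrist5'][1],228,190)
srt=lambda q:q[np.argsort(np.arctan2(*(q-q.mean(0)).T))]
Q3,Q5=srt(Q3),srt(Q5); print(Q3.round(1).tolist(),Q5.round(1).tolist())
B=np.array([least_squares(lambda v:proj(place(p,[v[0],v[1],.006]),o['w3'][1],o['w3'][0])[0]-u,[.04,0]).x for u in Q3]); print('blank mm',(B*1e3).round(1).tolist())
np.save('blank.npy',B)
P=np.c_[B,np.full(4,.006)]; S=o['wrist5'][0]
def hang(v,Pq):
    s,th,dy,dyaw=v; c=np.array([-s*.5,0,.005+s*.866]); w=R.from_euler('y',th,degrees=True).apply(np.atleast_2d(Pq)-c)
    return R.from_euler('z',S['eef_rot'][2]+90+dyaw,degrees=True).apply(w+[0,dy,0])+S['tcp_pos']
d=o['wrist5'][1]; sc=o['scene5'][1]
f=lambda v:np.r_[(proj(hang(v,P),d,S)-Q5).ravel(),proj(hang(v,P.mean(0)),sc)[0]-[236.8,200.7]]
q=least_squares(f,[.093,30,0,0],x_scale=[.01,5,.01,1]); print(q.x.round(4),f(q.x).round(1))
print('nose',hang(q.x,[[.075,-.06,0],[.075,.06,0]]).round(4).tolist())
b=pickle.load(open('pose.pkl','rb'))['stg']
n=R.from_euler('z',-b[2],degrees=True).apply(hang(q.x,[[.075,-.06,0],[.075,.06,0]])-[b[0],b[1],0]); print('nose in stage',n.round(4).tolist())
E
```

```text
[[209.60000610351562, 95.0], [211.89999389648438, 136.0], [239.3000030517578, 136.0], [237.89999389648438, 95.0]] [[209.39999389648438, 159.1999969482422], [212.6999969482422, 216.10000610351562], [246.39999389648438, 224.0], [245.0, 163.39999389648438]]
blank mm [[55.7, -28.6], [55.8, 26.9], [16.6, 27.2], [16.8, -28.3]]
[ 9.53000e-02  3.01382e+01 -2.40000e-03  3.66700e-01] [ 0.2  0.6  0.2 -0.8 -0.2 -0.6 -0.4  0.8 -0.4 -0.9]
nose [[0.5661, -0.0644, 0.095], [0.5625, 0.0555, 0.095]]
nose in stage [[-0.0008, -0.0598, 0.095], [-0.0017, 0.0602, 0.095]]
```

The hanging pose measures very well: nose at stage x = −1 mm, centred to 0.2 mm, yaw error about 0.4°, nose 65 mm above the deck. I lower it.

drive_tool([
  {"x":0,"y":0,"z":0.01,"spin":0,"fingers":-1},
  {"x":0,"y":0,"z":0.028,"spin":0,"fingers":-1},
  {"x":0,"y":0,"z":0.042,"spin":0,"fingers":-1},
  {"x":0,"y":0,"z":0.052,"spin":0,"fingers":-1},
  {"x":0,"y":0,"z":0.058,"spin":0,"fingers":-1},
  {"x":0,"y":0,"z":0.06,"spin":0,"fingers":-1},
  {"x":0,"y":0,"z":0.062,"spin":0,"fingers":-1},
])

```text
time_s: 9.57
tcp_pos: [0.5026, -0.004, 0.1708]
eef_rot: [-180.0, 0.0, -88.7]
contact_force: [-0.7, -0.4, -2.0]
gripper_width: 0.0078
gripper_force: 25.0
```

drive_tool([
  {"x":0,"y":0,"z":0.001,"spin":0,"fingers":-1},
  {"x":0,"y":0,"z":0.002,"spin":0,"fingers":-1},
  {"x":0,"y":0,"z":0.003,"spin":0,"fingers":-1},
], newtons=12)

```text
time_s: 9.95
tcp_pos: [0.5022, -0.0043, 0.1678]
eef_rot: [-180.0, -0.0, -88.7]
contact_force: [-4.2, -0.4, 4.3]
gripper_width: 0.0082
gripper_force: 12.0
```

Contact is made with the nose resting on the deck. I begin the pivot arc.

drive_tool([
  {"x":0,"y":0.0065,"z":0.003,"spin":0,"fingers":-1},
  {"x":0,"y":0.0125,"z":0.007,"spin":0,"fingers":-1},
  {"x":0,"y":0.019,"z":0.011,"spin":0,"fingers":-1},
  {"x":0,"y":0.0245,"z":0.0155,"spin":0,"fingers":-1},
  {"x":0,"y":0.03,"z":0.02,"spin":0,"fingers":-1},
  {"x":0,"y":0.03,"z":0.02,"spin":0,"fingers":-1},
], newtons=10)

```text
time_s: 10.7
tcp_pos: [0.4714, -0.0049, 0.1472]
eef_rot: [179.9, -0.0, -88.7]
contact_force: [-3.9, 0.7, 3.4]
gripper_width: 0.0102
gripper_force: 11.0
```

```bash
cat > flat.py <<'E'
from yel import *
B=np.load('blank.npy'); P=np.c_[B,np.full(4,.006)]
srt=lambda q:q[np.argsort(np.arctan2(*(q-q.mean(0)).T))]
b=pickle.load(open('pose.pkl','rb'))['stg']
def pose(th0=0.,fitth=True,tag='x'):
    s,d=cap('wrist','f%s.png'%tag)
    ys=[y for y in yellow(d) if y[0]>600 and y[1][1]<250 and abs(y[1][0]-225)<60]
    Q=srt(quad(d,*ys[0][1]))
    def pts(v,Pq): # nose pivot on deck: nose x,y in stage, pitch, yaw
        w=R.from_euler('y',v[2],degrees=True).apply(np.atleast_2d(Pq)-[.075,0,0])
        w=R.from_euler('z',v[3],degrees=True).apply(w)+[v[0],v[1],.03]
        return place(b,w)
    g=(lambda u:[u[0],u[1],u[2],u[3]]) if fitth else (lambda u:[u[0],u[1],0,u[2]])
    f=lambda u:(proj(pts(g(u),P),d,s)-Q).ravel()
    q=least_squares(f,[0,0,th0,0] if fitth else [0,0,0],x_scale=[.01,.01,5,1] if fitth else [.01,.01,1])
    print('nose x,y mm, [pitch], yaw',np.round(q.x*np.r_[1e3,1e3,np.ones(len(q.x)-2)],2).tolist(),'res',f(q.x).round(1).tolist())
    print('tcp',s['tcp_pos'].round(4),'F',s['contact_force'].round(1),'w',round(s['gripper_width'],4),'t',round(s['time_s'],2))
    return s,d,q.x
E
python3 -c "
from flat import *
pose(15,tag='a')"
```

```text
nose x,y mm, [pitch], yaw [-0.78, -0.02, 14.72, 0.23] res [0.4, 0.6, 0.3, -1.1, -0.1, -0.7, -0.6, 0.9]
tcp [ 0.4714 -0.0049  0.1472] F [-3.9  0.7  3.4] w 0.0102 t 10.7
```

Just as planned: the pitch is now 14.7° and the nose has not moved. I do the second half.

drive_tool([
  {"x":0,"y":0.0055,"z":0.005,"spin":0,"fingers":-1},
  {"x":0,"y":0.0105,"z":0.01,"spin":0,"fingers":-1},
  {"x":0,"y":0.015,"z":0.0155,"spin":0,"fingers":-1},
  {"x":0,"y":0.0175,"z":0.0185,"spin":0,"fingers":-1},
  {"x":0,"y":0.0195,"z":0.0215,"spin":0,"fingers":-1},
  {"x":0,"y":0.0215,"z":0.0245,"spin":0,"fingers":-1},
  {"x":0,"y":0.0225,"z":0.026,"spin":0,"fingers":-1},
  {"x":0,"y":0.0225,"z":0.026,"spin":0,"fingers":-1},
], newtons=10)

```text
time_s: 11.75
tcp_pos: [0.4505, -0.0053, 0.1224]
eef_rot: [-179.9, -0.0, -88.7]
contact_force: [-3.6, -0.8, 8.2]
gripper_width: 0.0124
gripper_force: 12.7
```

```bash
python3 -c "
from flat import *
pose(1,tag='b')"
```

```text
nose x,y mm, [pitch], yaw [0.68, 0.13, 1.3, 0.4] res [0.2, 0.3, 0.3, -0.9, -0.1, -0.3, -0.5, 0.7]
tcp [ 0.4505 -0.0053  0.1224] F [-3.6 -0.8  8.2] w 0.0124 t 11.75
```

drive_tool([
  {"x":0,"y":0.001,"z":0.001,"spin":0,"fingers":-1},
  {"x":0,"y":0.002,"z":0.0025,"spin":0,"fingers":-1},
  {"x":0,"y":0.0025,"z":0.0035,"spin":0,"fingers":-1},
  {"x":0,"y":0.0025,"z":0.0035,"spin":0,"fingers":-1},
  {"x":0,"y":0.0025,"z":0.0035,"spin":0,"fingers":-0.68},
  {"x":0,"y":0.0025,"z":0.0035,"spin":0,"fingers":-0.6},
  {"x":0,"y":0.0025,"z":0.0035,"spin":0,"fingers":-0.5},
  {"x":0,"y":0.0025,"z":0.0035,"spin":0,"fingers":-0.4},
], newtons=8)

```text
time_s: 12.8
tcp_pos: [0.4473, -0.0053, 0.1179]
eef_rot: [-180.0, 0.0, -88.7]
contact_force: [0.6, 1.1, 0.8]
gripper_width: 0.0249
gripper_force: 0.7
```

```bash
python3 -c "
from flat import *
pose(1,tag='c');s,d,q=pose(0,False,tag='c2')
t=place(b,[q[0]-.115,q[1],0])[0]
delta([t[0],t[1],.03+.087],b[2]-90)"
```

```text
Traceback (most recent call last):
  File "flat.py", line 8, in pose
    Q=srt(quad(d,*ys[0][1]))
                  ~~^^^
IndexError: list index out of range
```

```bash
python3 - <<'E'
from flat import *
s,d=cap('wrist','c.png'); print(yellow(d),s['gripper_width'],s['gripper_force'],s['contact_force'].round(1))
s,d=cap('scene','cs.png'); print(yellow(d))
s,d=cap('side','csd.png'); print(yellow(d))
f=lambda dx,fl:np.round(proj(place(b,[dx+B[:,0].mean(),0,.036]),d)[0],1)
d0=o['scene'][1]; sd=o['side'][1]
for dx in(-.078,-.075,-.072): print(dx,[np.round(proj(place(b,[dx+B[:,0].mean(),0,.036]),k)[0],1).tolist() for k in (d0,sd)])
E
```

```text
[(3616, [290.5, 320.4], [121, 312, 312, 15]), (3148, [163.7, 201.1], [136, 169, 55, 66]), (326, [209.0, 277.8], [205, 253, 11, 49]), (305, [314.9, 277.6], [309, 253, 11, 49])] 0.02557648732626053 0.5222762748599052 [0.  1.1 0.5]
[(138, [238.5, 227.2], [228, 221, 21, 13]), (60, [228.3, 152.5], [223, 150, 12, 6]), (33, [264.3, 167.2], [256, 162, 18, 11])]
[(161, [242.6, 207.2], [233, 201, 20, 14]), (42, [260.6, 176.8], [248, 173, 29, 10]), (33, [282.2, 173.2], [277, 171, 12, 6])]
-0.078 [[239.2, 225.8], [243.3, 207.4]]
-0.075 [[238.4, 226.4], [242.5, 207.1]]
-0.072 [[237.6, 226.9], [241.6, 206.8]]
```

```bash
sed -i 's/abs(y\[1\]\[0\]-225)<60/y[2][3]>20 and y[2][2]<90/' flat.py; python3 -c "
from flat import *
pose(1,tag='c');s,d,q=pose(0,False,tag='c2')
t=place(b,[q[0]-.115,q[1],0])[0]
delta([t[0],t[1],.03+.088],b[2]-90)"
```

```text
nose x,y mm, [pitch], yaw [0.78, -0.32, 1.01, 0.34] res [0.3, 0.3, 0.3, -0.7, -0.1, -0.3, -0.5, 0.6]
tcp [ 0.447  -0.0054  0.1177] F [0.6 0.1 1.2] w 0.0266 t 13.0
nose x,y mm, [pitch], yaw [1.07, -0.17, 0.23] res [0.2, 0.4, 0.1, -0.7, -0.0, -0.5, -0.3, 0.6]
tcp [ 0.4469 -0.0054  0.1177] F [-0.2  0.9  0.1] w 0.0264 t 13.05
shift [ 0.0019 -0.0047 -0.0003] spin 0.0003 pos [ 0.4469 -0.0055  0.1177] rot [ 1.7995e+02 -1.0000e-02 -8.8750e+01] t 13.1
```

Laid flat, with the nose at +1 mm (pallet at −74 mm), centred, yaw 0.2°. I re-pinch the tab firmly, centred on it.

drive_tool([
  {"x":0.001,"y":-0.0045,"z":0,"spin":0,"fingers":-0.4},
  {"x":0.002,"y":-0.0045,"z":0,"spin":0,"fingers":-0.55},
  {"x":0.002,"y":-0.0045,"z":0,"spin":0,"fingers":-1},
  {"x":0.002,"y":-0.0045,"z":0,"spin":0,"fingers":-1},
  {"x":0.002,"y":-0.0045,"z":0,"spin":0,"fingers":-1},
  {"x":0.002,"y":-0.0045,"z":0,"spin":0,"fingers":-1},
], newtons=35)

```text
time_s: 13.85
tcp_pos: [0.452, -0.0072, 0.1182]
eef_rot: [-180.0, 0.0, -88.7]
contact_force: [0.2, 0.1, -0.5]
gripper_width: 0.0137
gripper_force: 31.5
```

drive_tool([
  {"x":0,"y":-0.003,"z":0,"spin":0,"fingers":-1},
  {"x":0,"y":-0.008,"z":0,"spin":0,"fingers":-1},
  {"x":0,"y":-0.013,"z":0,"spin":0,"fingers":-1},
  {"x":0,"y":-0.018,"z":0,"spin":0,"fingers":-1},
  {"x":0,"y":-0.023,"z":0,"spin":0,"fingers":-1},
  {"x":0,"y":-0.026,"z":0,"spin":0,"fingers":-1},
  {"x":0,"y":-0.026,"z":0,"spin":0,"fingers":-1},
], newtons=35)

```text
time_s: 14.72
tcp_pos: [0.4785, -0.0066, 0.1181]
eef_rot: [-180.0, 0.0, -88.7]
contact_force: [-1.0, -0.5, 1.7]
gripper_width: 0.0136
gripper_force: 31.6
```

```bash
python3 -c "
from flat import *
pose(1,tag='d');print(sensors.get_state()['moment'].round(2))"
```

```text
nose x,y mm, [pitch], yaw [28.72, 0.1, -3.85, -0.33] res [0.1, -0.3, -0.2, 0.8, -0.0, 0.0, 0.1, -0.4]
tcp [ 0.4785 -0.0066  0.1181] F [-1.  -0.5  1.7] w 0.0136 t 14.72
[-0.19 -0.22 -0.04]
```

```bash
python3 - <<'E'
from flat import *
s,d,q=pose(0,False,'d1')
srtc=yellow(d)
w=lambda x,z,pit,P:place(b,R.from_euler('y',pit,degrees=True).apply(np.atleast_2d(P)-[.075,0,0])+[x,0,.03+z])
c=np.r_[B.mean(0),.006]
for n in('side','scene'):
    s,k=cap(n,n+'d.png'); print(n,yellow(k)[:2])
    for pit in(-4,0,4): print(pit,proj(w(.0275,0,pit,c),k)[0].round(1))
E
```

```text
nose x,y mm, [pitch], yaw [27.63, -0.52, -0.01] res [0.1, -0.9, 0.3, 0.6, 0.0, 1.0, -0.3, -0.5]
tcp [ 0.4785 -0.0066  0.1181] F [-1.  -1.4  0.6] w 0.0137 t 14.78
side [(157, [235.0, 204.4], [226, 198, 19, 14]), (45, [253.0, 173.6], [241, 169, 28, 10])]
-4 [234.9 204.8]
0 [234.7 204.1]
4 [234.6 203.4]
scene [(124, [232.8, 232.2], [226, 226, 17, 13]), (47, [227.4, 152.7], [223, 150, 9, 6])]
-4 [230.9 232. ]
0 [230.8 231.1]
4 [230.7 230.4]
```

The pallet slid 26.5 mm without slipping and is flat and square at −47 mm. I keep pushing, now into the clips.

drive_tool([
  {"x":0,"y":-0.004,"z":0,"spin":0,"fingers":-1},
  {"x":0,"y":-0.007,"z":0,"spin":0,"fingers":-1},
  {"x":0,"y":-0.01,"z":0,"spin":0,"fingers":-1},
  {"x":0,"y":-0.013,"z":0,"spin":0,"fingers":-1},
  {"x":0,"y":-0.016,"z":0,"spin":0,"fingers":-1},
], newtons=40)

```text
time_s: 15.55
tcp_pos: [0.4904, -0.0074, 0.1176]
eef_rot: [179.6, -0.1, -88.8]
contact_force: [-16.7, 0.7, 14.9]
gripper_width: 0.0132
gripper_force: 39.2
```

```bash
python3 -c "
from flat import *
pose(0,False,tag='e');print(sensors.get_state()['moment'].round(2))"
```

```text
nose x,y mm, [pitch], yaw [39.38, -1.63, 0.12] res [0.2, -1.4, 0.2, 1.4, -0.1, 1.5, -0.3, -1.2]
tcp [ 0.4904 -0.0074  0.1176] F [-16.7   0.7  14.9] w 0.0132 t 15.55
[-0.06  4.98  0.01]
```

```bash
python3 -c "
from flat import *
s,d,q=pose(0,True,tag='e2'); print(yellow(d)[:3]); print(srt(quad(d,*[y for y in yellow(d) if y[2][3]>20 and y[2][2]<90][0][1])).round(1).tolist())
pr=lambda pit:[proj(place(b,R.from_euler('y',pit,degrees=True).apply(P-[.075,0,0])+[.0393,0,.03]),d,s).round(1).tolist()]
print(pr(0),pr(5))
"
```

```text
nose x,y mm, [pitch], yaw [41.37, -0.66, -5.72, -0.42] res [0.3, -0.5, -0.4, 1.6, -0.2, 0.1, 0.3, -1.0]
tcp [ 0.4908 -0.0074  0.1176] F [-14.7  -0.8  12.8] w 0.0137 t 15.6
[(3612, [269.8, 320.4], [100, 312, 312, 15]), (2965, [169.1, 203.2], [142, 173, 54, 62]), (267, [228.2, 278.0], [225, 253, 9, 49])]
[[141.0, 173.0], [149.10000610351562, 234.0], [195.5, 234.0], [190.60000610351562, 173.0]]
[[[142.2, 173.7], [150.0, 237.2], [196.1, 237.4], [191.2, 174.0]]] [[[140.6, 174.2], [148.6, 238.0], [193.9, 240.1], [188.7, 175.5]]]
```

The lower blank corners are clipped at row 234 by the gripper itself. The upper corners match a flat, square pallet, so I continue. The tool is holding it down at about 13 N as intended.

drive_tool([
  {"x":0,"y":-0.003,"z":0,"spin":0,"fingers":-1},
  {"x":0,"y":-0.006,"z":0,"spin":0,"fingers":-1},
  {"x":0,"y":-0.009,"z":0,"spin":0,"fingers":-1},
  {"x":0,"y":-0.012,"z":0,"spin":0,"fingers":-1},
  {"x":0,"y":-0.015,"z":0,"spin":0,"fingers":-1},
  {"x":0,"y":-0.015,"z":0,"spin":0,"fingers":-1},
], newtons=40)

```text
time_s: 16.4
tcp_pos: [0.5058, -0.0071, 0.1177]
eef_rot: [179.7, -0.1, -88.8]
contact_force: [-12.9, -0.2, 11.7]
gripper_width: 0.0137
gripper_force: 38.7
```

```bash
sed -i 's/f=lambda u:(proj(pts(g(u),P),d,s)-Q).ravel()/f=lambda u:(proj(pts(g(u),P),d,s)-Q)[[0,3]].ravel()/' flat.py; python3 -c "
from flat import *
pose(0,False,tag='g');print(sensors.get_state()['moment'].round(2))"
```

```text
nose x,y mm, [pitch], yaw [54.62, -1.3, 0.3] res [0.2, -0.0, -0.2, 0.0]
tcp [ 0.5058 -0.0071  0.1177] F [-12.9  -0.2  11.7] w 0.0137 t 16.4
[-0.24  4.56  0.01]
```

drive_tool([
  {"x":0,"y":-0.003,"z":0,"spin":0,"fingers":-1},
  {"x":0,"y":-0.006,"z":0,"spin":0,"fingers":-1},
  {"x":0,"y":-0.009,"z":0,"spin":0,"fingers":-1},
  {"x":0,"y":-0.011,"z":0,"spin":0,"fingers":-1},
  {"x":0,"y":-0.013,"z":0,"spin":0,"fingers":-1},
  {"x":0,"y":-0.014,"z":0,"spin":0,"fingers":-1},
  {"x":0,"y":-0.014,"z":0,"spin":0,"fingers":-1},
], newtons=40)

```text
time_s: 17.32
tcp_pos: [0.5205, -0.0065, 0.1177]
eef_rot: [179.7, -0.1, -88.8]
contact_force: [-11.0, -0.0, 9.3]
gripper_width: 0.0137
gripper_force: 38.1
```

```bash
python3 -c "
from flat import *
pose(0,False,tag='i');print(sensors.get_state()['moment'].round(2))"
```

```text
nose x,y mm, [pitch], yaw [69.4, -0.89, 0.31] res [0.3, -0.0, -0.3, 0.0]
tcp [ 0.5205 -0.0065  0.1177] F [-11.   -0.    9.3] w 0.0137 t 17.32
[-0.15  3.56 -0.04]
```

drive_tool([
  {"x":0,"y":-0.0015,"z":0,"spin":0,"fingers":-1},
  {"x":0,"y":-0.003,"z":0,"spin":0,"fingers":-1},
  {"x":0,"y":-0.004,"z":0,"spin":0,"fingers":-1},
  {"x":0,"y":-0.004,"z":0,"spin":0,"fingers":-1},
])

```text
time_s: 17.88
tcp_pos: [0.5245, -0.0064, 0.1177]
eef_rot: [179.7, -0.1, -88.8]
contact_force: [-11.1, -0.6, 9.3]
gripper_width: 0.0138
gripper_force: 38.1
```

drive_tool([
  {"x":0,"y":-0.001,"z":0,"spin":0,"fingers":-1},
  {"x":0,"y":-0.002,"z":0,"spin":0,"fingers":-1},
  {"x":0,"y":-0.002,"z":0,"spin":0,"fingers":-1},
])

```text
time_s: 18.25
tcp_pos: [0.5254, -0.0064, 0.1176]
eef_rot: [179.6, -0.1, -88.8]
contact_force: [-15.1, 1.4, 13.6]
gripper_width: 0.0143
gripper_force: 38.9
```

```bash
python3 -c "
from flat import *
pose(0,False,tag='j');print(sensors.get_state()['moment'].round(2))"
```

```text
nose x,y mm, [pitch], yaw [74.25, -1.06, 0.27] res [0.3, -0.0, -0.3, 0.0]
tcp [ 0.5254 -0.0064  0.1176] F [-15.1   1.4  13.6] w 0.0143 t 18.25
[ 0.38  5.25 -0.03]
```

drive_tool([
  {"x":0,"y":-0.001,"z":0,"spin":0,"fingers":-1},
  {"x":0,"y":-0.002,"z":0,"spin":0,"fingers":-1},
  {"x":0,"y":-0.002,"z":0,"spin":0,"fingers":-1},
], newtons=45)

```text
time_s: 18.68
tcp_pos: [0.5256, -0.0065, 0.1176]
eef_rot: [179.4, -0.1, -88.8]
contact_force: [-22.4, 3.9, 21.1]
gripper_width: 0.0135
gripper_force: 44.8
```

```bash
python3 - <<'E'
from flat import *
s,d,q=pose(0,False,tag='k');print(sensors.get_state()['moment'].round(2))
s1,a=cap('side','sk.png'); s2,c=cap('scene','ck.png')
f=lambda d,x,y,w,h,k:cv2.resize(d['pixels'][y:y+h,x:x+w],None,fx=k,fy=k,interpolation=cv2.INTER_CUBIC)
L=np.vstack([f(a,170,135,100,75,4),f(c,150,180,100,75,4)])
Rr=f(d,100,80,133,200,3)
cv2.imwrite('pics/k.png',np.hstack([L,Rr])[:,:800,::-1])
E
```

```text
nose x,y mm, [pitch], yaw [74.26, -1.26, 0.21] res [0.3, -0.0, -0.3, 0.0]
tcp [ 0.5256 -0.0065  0.1176] F [-22.4   3.9  21.1] w 0.0135 t 18.68
[ 1.43  8.05 -0.04]
```

View pics/k.png

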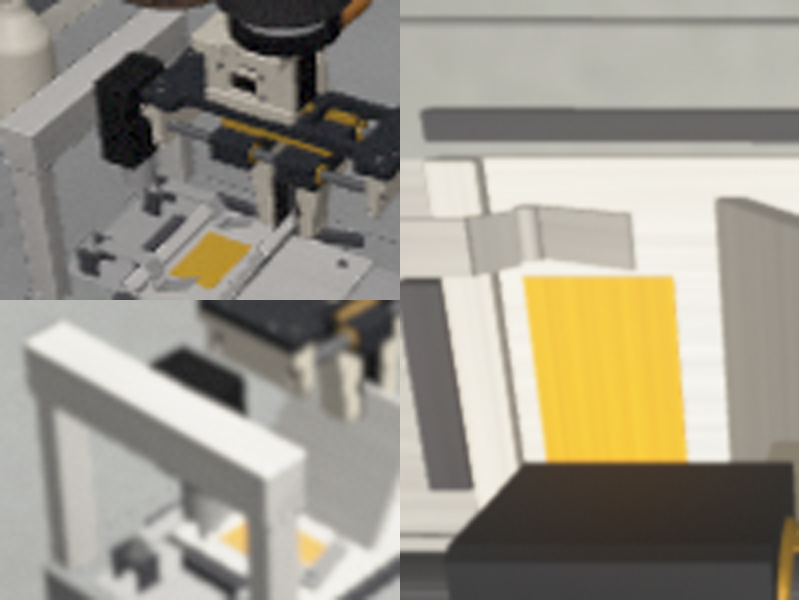

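The pallet is home: the bar is against the dark stop (right panel, about (455,480)) and the clip toe sits behind the bar at (525,235). The TCP stalls as the push rises to 22 N. The left clip lip shows likewise at the blank's near corner (180,285) in the side panel. I ease the push and let go.

drive_tool([
  {"x":0,"y":0.001,"z":0,"spin":0,"fingers":-1},
  {"x":0,"y":0.002,"z":0,"spin":0,"fingers":-1},
  {"x":0,"y":0.002,"z":0,"spin":0,"fingers":-0.67},
  {"x":0,"y":0.002,"z":0,"spin":0,"fingers":-0.62},
  {"x":0,"y":0.002,"z":0,"spin":0,"fingers":-0.5},
  {"x":0,"y":0.002,"z":0,"spin":0,"fingers":-0.3},
  {"x":0,"y":0.002,"z":0,"spin":0,"fingers":0},
  {"x":0,"y":0.002,"z":0,"spin":0,"fingers":0},
  {"x":0,"y":0.002,"z":0,"spin":0,"fingers":0},
], newtons=20)

```text
time_s: 19.95
tcp_pos: [0.5291, -0.0055, 0.1181]
eef_rot: [-180.0, 0.0, -88.7]
contact_force: [-0.4, 0.2, 0.7]
gripper_width: 0.0437
gripper_force: 0.0
```

drive_tool([
  {"x":0,"y":0.0,"z":-0.01,"spin":0,"fingers":0},
  {"x":0,"y":0.0,"z":-0.03,"spin":0,"fingers":0},
  {"x":0,"y":0,"z":-0.06,"spin":0,"fingers":0},
  {"x":0,"y":0,"z":-0.1,"spin":0,"fingers":0},
  {"x":0,"y":0,"z":-0.15,"spin":0,"fingers":0},
  {"x":0,"y":0,"z":-0.19,"spin":0,"fingers":0},
  {"x":-0.04,"y":0,"z":-0.2,"spin":0,"fingers":0},
  {"x":-0.06,"y":0,"z":-0.2,"spin":0,"fingers":0},
  {"x":-0.06,"y":0,"z":-0.2,"spin":0,"fingers":0},
])

```text
time_s: 21.08
tcp_pos: [0.5271, 0.0554, 0.3178]
eef_rot: [180.0, -0.0, -88.6]
contact_force: [-0.0, 0.1, 0.3]
gripper_width: 0.0436
gripper_force: 0.0
```

```bash
python3 - <<'E'
from flat import *
s,d,q=pose(0,False,tag='m')
# local brightness symmetric check of both clips against the earlier rest view: project clip lip tips raised by angle a
g=cv2.cvtColor(d['pixels'],cv2.COLOR_RGB2GRAY)
def lip(sy,a):  # lip end, hinge x=.110,z=.040
    v=np.array([[.022-.110,yy,.047-.040] for yy in (sy*.042-.007,sy*.042+.007)])
    return proj(place(b,R.from_euler('y',a).apply(v)+[.110,0,.040]),d,s)
for sy in(-1,1):
  for a in(0,.035,.14): 
    u=lip(sy,a); 
    # gradient across lip-end edge, along outward image direction
    n=lip(sy,a)-proj(place(b,[[.027,sy*.042-.007,.045],[.027,sy*.042+.007,.045]]),d,s); n=n.mean(0)/np.linalg.norm(n.mean(0))
    m=[u[0]+(u[1]-u[0])*t for t in np.linspace(.2,.8,7)]
    prof=[np.mean([cv2.getRectSubPix(g,(1,1),tuple(map(float,p+n*k)))[0,0] for p in m]) for k in range(-5,6)]
    print(sy,a,u.round(1).tolist(),np.round(prof).tolist())
E
```

```text
nose x,y mm, [pitch], yaw [74.38, 0.39, 0.58] res [0.0, -0.0, -0.0, 0.0]
tcp [0.5271 0.0554 0.3178] F [-0.   0.1  0.3] w 0.0436 t 21.07
-1 0 [[218.2, 80.8], [218.6, 91.8]] [190.0, 190.0, 190.0, 190.0, 193.0, 212.0, 236.0, 242.0, 242.0, 242.0, 242.0]
-1 0.035 [[217.6, 80.6], [218.1, 91.7]] [190.0, 190.0, 190.0, 190.0, 190.0, 197.0, 227.0, 240.0, 242.0, 242.0, 242.0]
-1 0.14 [[215.4, 80.0], [215.9, 91.4]] [199.0, 195.0, 192.0, 191.0, 190.0, 190.0, 192.0, 195.0, 207.0, 227.0, 238.0]
1 0 [[220.7, 143.5], [221.1, 153.2]] [191.0, 191.0, 192.0, 191.0, 191.0, 223.0, 239.0, 241.0, 241.0, 241.0, 242.0]
1 0.035 [[220.2, 143.8], [220.6, 153.6]] [191.0, 191.0, 192.0, 191.0, 191.0, 204.0, 232.0, 240.0, 241.0, 241.0, 241.0]
1 0.14 [[218.2, 144.6], [218.6, 154.6]] [204.0, 198.0, 194.0, 192.0, 192.0, 193.0, 196.0, 201.0, 207.0, 214.0, 225.0]
```

Both clip lips sit at the dropped position, not at 0.14. The pallet stays at the same x where it stalled against the stop, and the gripper is clear. I hand in.

```bash
python3 -c "
from h import *
print(r.close_job())"
```

```text
the job is handed in; nothing more can be done
None
```

The pallet is loaded and the job is handed in: it lies home against the end stop, square between the side rails, with both clips snapped down behind its bar; the gripper has let go and is clear, at about 21 s of the 51 s allowed, after pinching the tab with the tool vertical because the drive cannot tilt it 30°.

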